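Free the stuck casting clamp and move the gel tray to staining

ROBOT

A 6-joint arm with a two-finger parallel gripper is mounted at the origin on a cart in front of the work surface, level with it; the furniture and walls round the work are solid. World frame = base frame: x ahead of the robot, y to its left, z up, the work surface at z = 0. Lengths are in mm, angles in rad, forces in N, time in s.
With the tool pointing down it reaches from about 400 to 925 mm from the base axis. Payload 12.5 kg.
Tool frame: the origin (TCP) lies on the centre line of the jaws, within the pads' length; the fingertips stand 8 mm ahead of it and the grasp point (between the pads) lies 11 mm behind it; z points along the fingers, x is the direction in which the jaws open and shut, and the axes are right-handed (so a half turn about z gives the same grasp; the last joint's range is limited). The gripper opens to 95 mm and grips with 3 to 60 N. Pads are 20 mm wide; open, the fingers measure 119 mm over their backs; the gripper's body (75 mm by 180 mm) begins 59 mm behind the grasp point.
Start: joints at [-1.37, 0.491, 1.559, -0, 1.092, -0.106], TCP at [188.779, -595.826, 222.661] pointing down, gripper open.
Joint ranges: [-3.1, 3.1], [-0.84, 2.19], [0.05, 2.79], [-1.13, 4.28], [0.06, 2.93], [-2.69, 2.69]. Speed limits (rad/s): [2.22, 2.22, 2.79, 3.14, 3.14, 3.14].

INTERFACE

Orientations are given as [roll, pitch, yaw] about the fixed x, y, z axes, in that order (R = Rz(yaw) Ry(pitch) Rx(roll)).
In Python, from cell import env gives the robot as it stands. The module is installed in compiled form; this text tells all that it offers.
- The arm moves only by the tool send_rows, never from a script. Its argument "moves" is a list that holds one entry, the list of rows, each a list of 6 numbers: the shift along the tool's x, y, z as a fraction of full scale, then the turn, a rotation vector about the tool's x, y, z as a fraction of full scale. A call has 1 to 12 rows; each row is the pose to reach, as a shift and turn from the pose commanded when the call began, along the tool's axes at that moment; what a row does not reach only later rows make up. Full scale, the value 1, is 0.3 m for a shift and 90 degrees for a turn. A row lasts 1/12 s, in which the tool goes at most 41.7 mm and 7.16 degrees, less where a joint would pass 70% of its speed; a pose out of reach is approached as far as the arm can. A call with a number of a shift or a turn outside -1 to 1 is refused whole. A call with a gripper value outside its range is refused whole. "grip" is the gripper's target within -1 to 1 (shut at 1, half-way at 0, fully open at -1), set as the call begins (left out, the last holds). The fingers move at their own pace and stop on an object; the grip force is fixed at half the most. Time passes only in rows, so rows that repeat a pose let the fingers close. It gives the time, the measured TCP pose, the force and the opening at its end, in the units of the state.
- env.state(): the state, without advancing time (a new reading comes with each control period).
- env.read_camera(name): name is "scene" or "top" or "wrist"; returns a dict with "image" (400x640x3 uint8, red, green, blue), "mtx" (3x3 intrinsics, pixels), "T" (4x4, takes a point from camera to world coordinates); the wrist camera has in their place "mount" (4x4, takes a point from camera to tool coordinates, whose origin is the TCP and whose axes are the tool frame's). Camera axes: x right, y up, looking along -z (the intrinsics and any distortion apply to the point x, -y, -z); pixel columns grow to the right and rows downward; lengths in mm; the calibration is good to about 2 mm. A picture is of the moment at which its call begins: read the wrist's pose just before it. There is no depth.
- env.job_done(): hands the job in, once; it reports no verdict.
Trained networks look in the newest picture that a camera, given by its name, has taken for a name from the list of things; names that differ only in an ending like _2 or _b are one class to them, and where a whole thing is asked for, a point or a joint stands for the part that bears it (a point fixed in the world has none). Each returns a list of dicts, best first, with "confidence" (0 to 1); they miss things now and then, are a little off and sometimes report something else, mostly with a low value. They report only what shows in the picture. A call takes as long as a camera call. They do not tell look-alikes from the thing itself.
- env.look_for(camera, thing): "xy" ([column, row] in pixels, amid what is visible of it).
- env.outline_of(camera, thing): "region" (400x640 bool, what is visible of it) and "xy" ([column, row] in pixels, amid what is visible of it).
The state is a dict: "t": time; "joints": joint angles; "qvel": joint speeds; "tau": joint torques, N m; "eef_pos": TCP position; "tcp_rot": TCP orientation; "ft_force": force on the tool from outside, world axes, zero at the start; "moment": the same for the moment, N m; "opening": opening from 0.0 (shut) to 1.0 (fully open).
Only numpy, scipy, OpenCV 4.12 (cv2) and the standard library are available. Lean on these libraries where they do the work, as an engineer would, in place of code of your own. Each camera call takes 0.05 s, during which the arm holds its last target. There are 200 camera calls.

TASK

The gel is cast: free the casting stand by twisting its stuck blue wing knob firmly anticlockwise until it breaks loose, then turn it on to its stop so that the end gates let go of the clear gel tray. Then lift the gel tray out and, keeping it roughly level, set it down gently (do not drop it) the right way up, flat on the floor of the orange staining tray. Do not knock the other things on the bench about.

Things in the scene. Friction and masses are not known exactly. Their poses are not given: they have to be found in the camera images.
- clamp_knob (a joint): Turn of the blue wing knob, rad: 0 = clamped (start), 1.4 = stop, gates fully open. Grows anticlockwise as seen looking at its face. Seized: 0.23 N m to start (grip firmly), fading; springs back if let go before 0.2 rad, past that turns freely (under 0.04 N m) and stays put. Each end gate moves 11 mm off the gel tray per rad; the tray lifts from about 0.6 rad, with room to spare at the stop.
- knob_grip (a point): Point in the wing, on the turning axis, 11 mm below the wing's top; turns with the knob. z = turning axis, out of the console's sloping face, leaning 35 degrees from vertical to the stand's front. x along the wing, y across. Wing 60 mm long, 16 thick, 27 high above a flange of 58 mm diameter. At joint 0 its x lies 40 degrees clockwise of straight up the slope, at the stop 40 degrees anticlockwise.
- casting_stand: White and grey casting stand, fixed, base 300 x 120 mm, 16 mm high. Origin: centre of its underside; x points from the knob console (front) to the back, z up. Tray pedestal 62 x 52 mm, top 40 mm up, centred at x = +70 mm. Grey end gates before and behind the tray, tops 68 mm up, 70 mm wide; clamped, their keepers overlap the tray walls' ends by 5 mm. Beside the tray's walls it is free.
- gel_tray: Clear gel tray with a pink gel slab, 62 mm (x, open ends) x 66 mm (y, over its two upright side walls), 22 mm high, walls 3 mm thick, about 0.09 kg. Origin: centre of its underside, z up. Starts on the pedestal between the gates, axes along the stand's. Can be grasped across the two walls (66 mm) at the middle of their length.
- staining_tray: Open orange staining tray, loose, 0.38 kg, 262 mm (x) x 392 mm (y), 72 mm high. Origin: centre of its underside, z up. Its inner floor lies 5 to 9 mm above its underside (9 where x < -4 mm, else 5) and spans about x -100 to +95, y -150 to +155 mm; walls slope out to a rim 72 mm up.
- gel_comb: Bystander: red comb lying beside the stand, 40 x 100 x 12 mm. Origin: centre of the underside.
- timer: Bystander: white bench timer beside the stand, 67 x 63 x 19 mm. Origin: centre of the underside.
- petri_dish: Bystander: petri dish at the left, 92 mm across, 16 mm high. Origin: centre of the underside.
Things that resemble listed ones, but are neither listed nor needed, are in the scene too. What is shaped like the gel_tray but green is not meant.

How it is judged (in metres and radians):
On the way, in this order (a step that is already met when the one before it is completed fails the run):
1. the stuck knob is broken loose (turned past 0.3 rad) (value of joint clamp_knob above 0.3 rad).
2. the knob is turned to its stop (past 1.25 rad of 1.4) (value of joint clamp_knob above 1.25 rad), for 0.2 s.
3. the gel tray is lifted clear of the stand (height (world z) of gel_tray above 0.075 m), for 0.1 s.
At the end, for the whole second after the job is handed in: The gel tray rests the right way up on the floor of the staining tray (its origin within 85 mm in x and 140 mm in y of the staining tray's centre, under 15 mm above its underside, tilt under 0.15 rad), at rest and released; the knob is still past 1.2 rad (x of gel_tray in the frame of staining_tray between -0.085 and 0.085 m and y of gel_tray in the frame of staining_tray between -0.14 and 0.14 m and z of gel_tray in the frame of staining_tray below 0.015 m and angle between gel_tray's own z axis and vertical below 0.15 rad and linear speed of gel_tray below 0.02 m/s and value of joint clamp_knob above 1.2 rad and contact force between gel_tray and staining_tray above 0.2 N); the robot touches nothing.
It fails at once if the gel tray is dropped or thrown (faster than 0.7 m/s with no finger on it) (linear speed of gel_tray above 0.7 m/s and contact force between the fingers and gel_tray below 0.05 N).
It fails at once if the gel tray is tipped by more than 0.5 rad (angle between gel_tray's own z axis and vertical above 0.5 rad).
It fails at once if a bystander is moved by more than 40 mm (distance of any of gel_comb, timer, petri_dish from where it was at the start of the episode above 0.04 m).
It also fails if it takes over 56 s, if anything falls off the work surface, if the arm or the gripper's body presses on something with over 40 N, if the wrist force passes 120 N, or if a joint passes its speed limit or range.

## Working session

There is one attempt and no reset: what is moved stays moved. The work goes in short steps, Python scripts to look and compute and a tool call to move; the robot and the scene stay as the last step left them, time stands still between calls to the robot, and variables do not carry over. Pictures are saved under pics/ and viewed, about 8 in all and at most 12, crops included, and the job is handed in when it is done.

Besides the shell and the picture viewer there is one more tool, called after ">>>" in YAML: its name, and indented under it one key for each argument. send_rows: Moves the arm, as the interface text tells. Its arguments: {"type":"object","properties":{"moves":{"type":"array","items":{"type":"array","items":{"type":"array","items":{"type":"number"}}}},"grip":{"type":"number"}},"required":["moves"]}

```bash
mkdir -p pics
cat > h.py <<'E'
import numpy as np, cv2
from cell import env
from scipy.spatial.transform import Rotation as R
def shot(n,f=None):
    s=env.state(); c=env.read_camera(n)
    if 'T' not in c:
        T=np.eye(4); T[:3,:3]=R.from_euler('xyz',s['tcp_rot']).as_matrix(); T[:3,3]=s['eef_pos']; c['T']=T@np.array(c['mount'])
    c['T']=np.array(c['T']); c['mtx']=np.array(c['mtx'])
    if f: cv2.imwrite('pics/'+f,c['image'][...,::-1])
    return c
def ray(c,uv):
    d=np.linalg.inv(c['mtx'])@[uv[0],uv[1],1]; d=c['T'][:3,:3]@[d[0],-d[1],-d[2]]
    return c['T'][:3,3],d/np.linalg.norm(d)
def hit(c,uv,z):
    o,d=ray(c,uv); return o+d*(z-o[2])/d[2]
def proj(c,p):
    q=np.linalg.inv(c['T'])@np.r_[p,1]; k=c['mtx']@[q[0],-q[1],-q[2]]; return k[:2]/k[2]
def rows(pos,rot):
    "target in tool-frame fractions from the current pose"
    s=env.state(); A=R.from_euler('xyz',s['tcp_rot']); B=R.from_matrix(rot)
    return np.r_[A.inv().apply(np.array(pos)-s['eef_pos'])/300,(A.inv()*B).as_rotvec()/(np.pi/2)].round(4)
E
python3 - <<'E'
from h import *
s=env.state(); print({k:np.round(v,3) for k,v in s.items()})
for n in('scene','top'):
    c=shot(n,n+'1.png'); print(n,c['T'].round(2).tolist(),c['mtx'].tolist(),[k for k in c])
    for t in('knob_grip','casting_stand','gel_tray','staining_tray','gel_comb','timer','petri_dish'):
        print(t,[(np.round(r['xy']).tolist(),round(r['confidence'],2),hit(c,r['xy'],20).round().tolist()) for r in env.look_for(n,t)])
E
```

```text
{'t': np.float64(0.0), 'joints': array([-1.37 ,  0.492,  1.559,  0.   ,  1.092, -0.106]), 'qvel': array([ 0.   ,  0.002, -0.   , -0.   ,  0.001,  0.001]), 'tau': array([-1.0000e-03, -6.1266e+01, -2.5818e+01,  6.9000e-02,  4.8000e-02,
       -0.0000e+00]), 'eef_pos': array([ 188.732, -595.58 ,  222.062]), 'tcp_rot': array([-3.141e+00,  1.000e-03, -1.264e+00]), 'ft_force': array([ 0.107, -0.133,  0.147]), 'moment': array([-0.002, -0.006, -0.017]), 'opening': np.float64(0.998)}
scene [[-0.47, 0.49, -0.74, -273.85], [-0.88, -0.25, 0.4, 536.12], [0.01, 0.84, 0.55, 702.59], [0.0, 0.0, 0.0, 1.0]] [[436.34976993206897, 0.0, 314.36693999744244], [0.0, 436.34976993206897, 202.87476250182314], [0.0, 0.0, 1.0]] ['image', 'mtx', 'T']
knob_grip [([284.0, 241.0], 0.85, [527.0, 183.0, 20.0])]
casting_stand [([284.0, 239.0], 0.98, [534.0, 181.0, 20.0])]
gel_tray [([194.0, 234.0], 0.89, [657.0, 378.0, 20.0]), ([307.0, 190.0], 0.77, [719.0, 19.0, 20.0]), ([276.0, 202.0], 0.54, [702.0, 129.0, 20.0])]
staining_tray [([376.0, 174.0], 0.77, [706.0, -225.0, 20.0])]
gel_comb [([246.0, 229.0], 0.54, [620.0, 2
[... 247 characters left out ...]
999.92], [0.0, 0.0, 0.0, 1.0]] [[362.3918444175685, 0.0, 325.56898501518054], [0.0, 362.3918444175685, 194.40785224007064], [0.0, 0.0, 1.0]] ['image', 'mtx', 'T']
knob_grip [([269.0, 248.0], 0.58, [471.0, 205.0, 20.0])]
casting_stand [([280.0, 219.0], 0.91, [551.0, 177.0, 20.0]), ([179.0, 229.0], 0.44, [517.0, 448.0, 20.0])]
gel_tray [([216.0, 174.0], 0.98, [671.0, 361.0, 20.0]), ([289.0, 182.0], 0.79, [652.0, 159.0, 20.0]), ([346.0, 149.0], 0.79, [752.0, 4.0, 20.0])]
staining_tray [([427.0, 213.0], 0.82, [580.0, -219.0, 20.0])]
gel_comb [([257.0, 183.0], 0.64, [647.0, 245.0, 20.0])]
timer [([324.0, 199.0], 0.57, [610.0, 62.0, 20.0])]
petri_dish [([179.0, 226.0], 0.67, [525.0, 450.0, 20.0])]
```

```bash
python3 -c "
import cv2,numpy as np
a=cv2.imread('pics/top1.png');b=cv2.imread('pics/scene1.png')
cv2.imwrite('pics/both.png',cv2.resize(np.vstack([a,b]),(480,600)))"
```

```text
(no output)
```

View pics/top1.png

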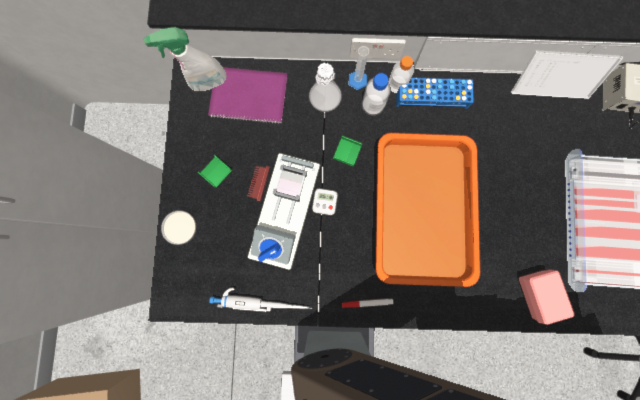

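View pics/scene1.png

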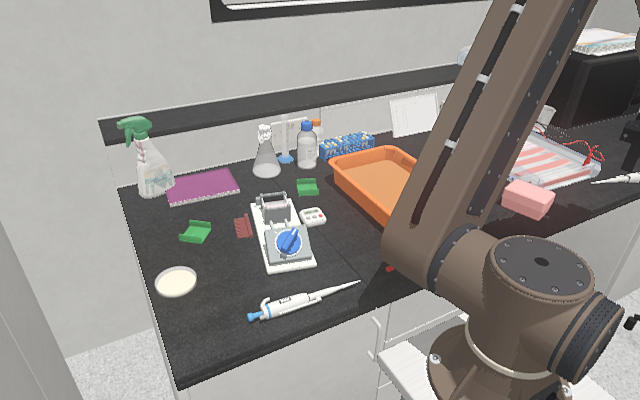

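>>> send_rows:
  moves:
    - [[-0.63,-0.937,-0.26,0,0,-0.42],[-0.63,-0.937,-0.26,0,0,-0.42],[-0.63,-0.937,-0.26,0,0,-0.42],[-0.63,-0.937,-0.26,0,0,-0.42],[-0.63,-0.937,-0.26,0,0,-0.42],[-0.63,-0.937,-0.26,0,0,-0.42],[-0.63,-0.937,-0.26,0,0,-0.42],[-0.63,-0.937,-0.26,0,0,-0.42],[-0.63,-0.937,-0.26,0,0,-0.42],[-0.63,-0.937,-0.26,0,0,-0.42]]

```text
t: 1.63
eef_pos: [401.5, -328.5, 301.8]
tcp_rot: [3.142, -0.002, -0.601]
ft_force: [-0.0, -0.0, -0.3]
opening: 0.996
```

Run:
```python
from h import *
print(env.read_camera('wrist')['mount'].round(2))
print(rows([460,-60,300],R.from_euler('xyz',[np.pi,0,0]).as_matrix()))
c=shot('top')
o=env.outline_of('top','casting_stand')[0]['region'].astype(np.uint8)
k=np.argwhere(o)[:,::-1].astype(np.float32)
b=cv2.boxPoints(cv2.minAreaRect(k)); print([hit(c,p,16).round().tolist() for p in b])
```

```text
[[ 1.0000e+00 -0.0000e+00  0.0000e+00 -1.2000e-01]
 [ 0.0000e+00 -9.6000e-01 -2.7000e-01 -7.5550e+01]
 [ 0.0000e+00  2.7000e-01 -9.6000e-01 -1.6169e+02]
 [ 0.0000e+00  0.0000e+00  0.0000e+00  1.0000e+00]]
[-3.451e-01 -8.538e-01  3.100e-03  5.000e-04 -6.000e-04 -3.828e-01]Traceback (most recent call last):
  File "<stdin>", line 5, in <module>
IndexError: list index out of range
```

>>> send_rows:
  moves:
    - [[-0.345,-0.85,0,0,0,-0.38],[-0.345,-0.85,0,0,0,-0.38],[-0.345,-0.85,0,0,0,-0.38],[-0.345,-0.85,0,0,0,-0.38],[-0.345,-0.85,0,0,0,-0.38],[-0.345,-0.85,0,0,0,-0.38],[-0.345,-0.85,0,0,0,-0.38],[-0.345,-0.85,0,0,0,-0.38]]

```text
t: 2.45
eef_pos: [459.6, -59.8, 300.3]
tcp_rot: [-3.141, 0.0, -0.006]
ft_force: [0.6, -0.4, 0.6]
opening: 0.999
```

>>> send_rows:
  moves:
    - [[0.2,-0.8,-0.1,0,0,-0.84],[0.2,-0.8,-0.1,0,0,-0.84],[0.2,-0.8,-0.1,0,0,-0.84],[0.2,-0.8,-0.1,0,0,-0.84],[0.2,-0.8,-0.1,0,0,-0.84],[0.2,-0.8,-0.1,0,0,-0.84],[0.2,-0.8,-0.1,0,0,-0.84],[0.2,-0.8,-0.1,0,0,-0.84],[0.2,-0.8,-0.1,0,0,-0.84],[0.2,-0.8,-0.1,0,0,-0.84],[0.2,-0.8,-0.1,0,0,-0.84],[0.2,-0.8,-0.1,0,0,-0.84]]

```text
t: 3.45
eef_pos: [521.8, 175.6, 330.0]
tcp_rot: [-3.141, 0.001, 1.313]
ft_force: [0.6, 0.5, 0.0]
opening: 0.999
```

Run:
```python
from h import *
c=shot('wrist','w1.png')
for t in('knob_grip','gel_tray','timer','gel_comb'):
    print(t,[(np.round(r['xy']).tolist(),round(r['confidence'],2),hit(c,r['xy'],50).round().tolist()) for r in env.look_for('wrist',t)])
```

```text
knob_grip [([331.0, 127.0], 0.93, [475.0, 200.0, 50.0])]
gel_tray [([256.0, 329.0], 0.83, [737.0, 14.0, 50.0]), ([328.0, 253.0], 0.79, [643.0, 153.0, 50.0]), ([470.0, 228.0], 0.79, [657.0, 352.0, 50.0]), ([325.0, 173.0], 0.42, [531.0, 178.0, 50.0])]
timer [([262.0, 230.0], 0.94, [586.0, 72.0, 50.0])]
gel_comb [([389.0, 228.0], 0.74, [628.0, 244.0, 50.0])]
```

View pics/w1.png

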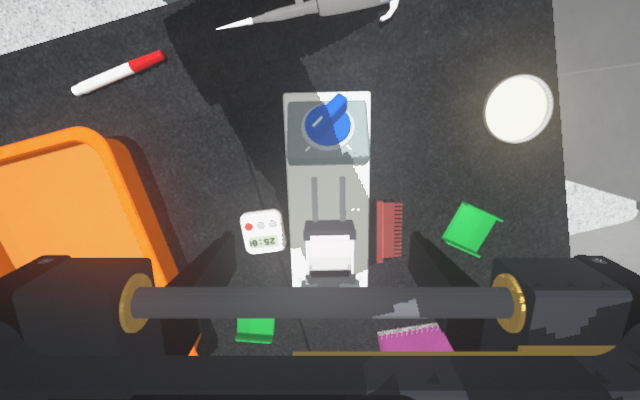

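Run:
```python
from h import *
c=shot('wrist')
P={n:hit(c,p,16)[:2] for n,p in dict(fl=(283.5,93),fr=(371,92),bl=(292,270),br=(370,270)).items()}
for n in P: print(n,P[n].round(1))
for a,b in(('fl','bl'),('fr','br'),('fr','fl')): d=P[b]-P[a]; print(a,b,np.hypot(*d).round(1),np.arctan2(d[1],d[0]).round(4))
d=(P['bl']-P['fl']);d/=np.hypot(*d);e=(P['br']-P['fr']);e/=np.hypot(*e); sx=d+e; sx/=np.hypot(*sx)
o=(P['fl']+P['fr'])/2+150*sx; print('origin',o.round(1),'yaw',np.arctan2(sx[1],sx[0]))
for x in(-150,150):
  for y in(-60,60): print(x,y,proj(c,np.r_[o+x*sx+y*np.array([-sx[1],sx[0]]),16]).round())
print(proj(c,np.r_[o+70*sx,60]).round())
g=env.outline_of('wrist','gel_tray')
for r in g:
  k=np.argwhere(r['region'])[:,::-1].astype(np.float32); print(r['xy'],cv2.boxPoints(cv2.minAreaRect(k)).round().tolist())
r=env.outline_of('wrist','knob_grip')[0]['region']
im=c['image'].astype(int); blue=(im[...,2]>120)&(im[...,0]<70); blue[:,600:]=0; print('blue',np.argwhere(blue).min(0),np.argwhere(blue).max(0))
cv2.imwrite('pics/w1c.png',cv2.resize(c['image'][80:300,260:420,::-1],None,fx=3.5 if 0 else 2.7,fy=2.7,interpolation=2))
```

```text
fl [416.7 150.9]
fr [445.9 265. ]
bl [671.7  88.1]
br [703.  205.4]
fl bl 262.6 -0.2416
fr br 263.9 -0.2281
fr fl 117.8 -1.8213
origin [577.2 173.1] yaw -0.2348327529770189
-150 -60 [283.  94.]
-150 60 [372.  91.]
150 -60 [294. 292.]
150 60 [369. 290.]
[331. 257.]
[469.1, 228.3] [[439.0, 239.0], [462.0, 197.0], [501.0, 219.0], [478.0, 261.0]]
[253.6, 329.7] [[236.0, 319.0], [273.0, 319.0], [273.0, 343.0], [236.0, 343.0]]
[328.2, 251.1] [[305.0, 235.0], [352.0, 235.0], [352.0, 274.0], [305.0, 274.0]]
[386.0, 231.6] [[375.0, 200.0], [401.0, 200.0], [401.0, 262.0], [375.0, 262.0]]
blue [106 305] [144 333]
```

View pics/w1c.png

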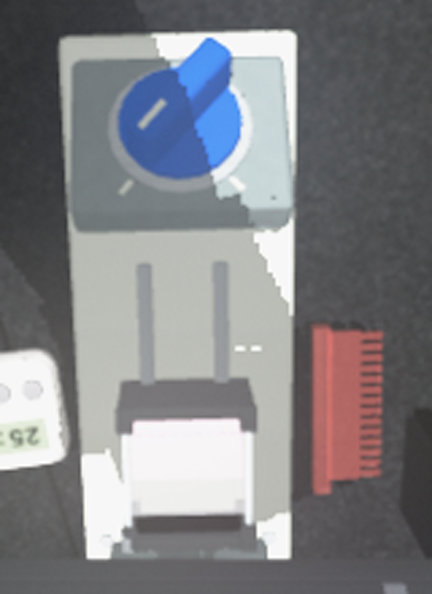

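```bash
cat >> h.py <<'E'
YAW=-0.238; O=np.array([577.2,173.1,0])
def frame(q,yaw=None):
    yaw=YAW if yaw is None else yaw
    sx=np.array([np.cos(yaw),np.sin(yaw),0]); sy=np.array([-sx[1],sx[0],0]); z=np.array([0,0,1.])
    a=np.radians(35); ax=np.cos(a)*z-np.sin(a)*sx; u=np.cos(a)*sx+np.sin(a)*z
    th=np.radians(-40)+q; kx=np.cos(th)*u+np.sin(th)*sy; ky=np.cross(ax,kx)
    return sx,sy,ax,kx,ky
def toolrot(q):
    sx,sy,ax,kx,ky=frame(q); return np.c_[ky,np.cross(-ax,ky),-ax]
def tri(L):
    A=np.zeros((3,3));b=np.zeros(3)
    for o,d in L: M=np.eye(3)-np.outer(d,d);A+=M;b+=M@o
    p=np.linalg.solve(A,b); return p,[np.linalg.norm((np.eye(3)-np.outer(d,d))@(p-o)).round(1) for o,d in L]
E
python3 - <<'E'
from h import *
C={n:shot(n) for n in('scene','top','wrist')}
L=[]
for n,c in C.items():
    k=env.outline_of(n,'knob_grip')
    print(n,k[0]['xy'] if k else None)
    if k: L.append(ray(c,k[0]['xy']))
p,e=tri(L); sx,sy,ax,kx,ky=frame(0)
print(p.round(),e,'stand',(p-O)@sx,(p-O)@sy)
c=C['wrist']; cam=c['T'][:3,3]; f=c['mtx'][0,0]; print('f',f)
for P0 in(-85,-95,-105,-115):
  for z in (40,50,60,70):
    q=O+P0*sx+[0,0,z]; l,r=proj(c,q-29*sy),proj(c,q+29*sy); print(P0,z,proj(c,q).round(1),'w',(r-l)[0].round(1))
print(rows(p-(-ax)*80,toolrot(0)))
E
```

```text
scene [286.0, 238.9]
top None
wrist [327.3, 128.7]
[475. 198.  67.] [np.float64(2.0), np.float64(2.0)] stand -105.27333326155531 0.3680987478151181
f 336.77356993277806
-85 40 [328.4 143.3] w 43.6
-85 50 [328.6 144.1] w 44.5
-85 60 [328.7 144.9] w 45.5
-85 70 [328.9 145.8] w 46.6
-95 40 [328.3 135.6] w 43.8
-95 50 [328.4 136.3] w 44.8
-95 60 [328.6 136.9] w 45.8
-95 70 [328.7 137.6] w 46.9
-105 40 [328.2 127.9] w 44.1
-105 50 [328.3 128.4] w 45.1
-105 60 [328.5 128.9] w 46.1
-105 70 [328.6 129.4] w 47.2
-115 40 [328.1 120.1] w 44.4
-115 50 [328.2 120.4] w 45.4
-115 60 [328.3 120.7] w 46.4
-115 70 [328.5 121. ] w 47.5
[ 0.0244 -0.3193  0.6597 -0.3709  0.1394  0.4176]
```

>>> send_rows:
  moves:
    - [[0.024,-0.32,0.66,-0.371,0.139,0.418],[0.024,-0.32,0.66,-0.371,0.139,0.418],[0.024,-0.32,0.66,-0.371,0.139,0.418],[0.024,-0.32,0.66,-0.371,0.139,0.418],[0.024,-0.32,0.66,-0.371,0.139,0.418],[0.024,-0.32,0.66,-0.371,0.139,0.418],[0.024,-0.32,0.66,-0.371,0.139,0.418],[0.024,-0.32,0.66,-0.371,0.139,0.418],[0.024,-0.32,0.66,-0.371,0.139,0.418],[0.024,-0.32,0.66,-0.371,0.139,0.418],[0.024,-0.32,0.66,-0.371,0.139,0.418]]

```text
t: 5.07
eef_pos: [434.8, 212.1, 149.9]
tcp_rot: [2.701, -0.278, 0.771]
ft_force: [0.3, -0.2, -1.0]
opening: 0.994
```

Run:
```python
from h import *
c=shot('wrist','w2.png'); s=env.state(); print(s['joints'].round(2),s['eef_pos'].round(1),s['tcp_rot'].round(3))
k=env.outline_of('wrist','knob_grip'); print([(r['xy'],r['confidence']) for r in k])
sx,sy,ax,kx,ky=frame(0)
im=c['image'].copy()
for h in (58,62,66,70,74):
  p=O-105*sx+[0,0,h]; print(h,proj(c,p).round(1))
p=O-105*sx+[0,0,67]
for v in(p,p+30*kx,p-30*kx): cv2.circle(im,tuple(proj(c,v).round().astype(int).tolist()),3,(0,255,0),-1)
cv2.imwrite('pics/w2.png',im[...,::-1])
```

```text
[ 0.51  0.35  2.21 -1.1   0.4   0.81] [434.5 213.1 150.6] [ 2.702 -0.286  0.761]
[([306.9, 201.2], 0.87)]
58 [313.9 198. ]
62 [315.2 201.1]
66 [316.5 204.3]
70 [317.8 207.5]
74 [319.2 210.9]
```

View pics/w2.png

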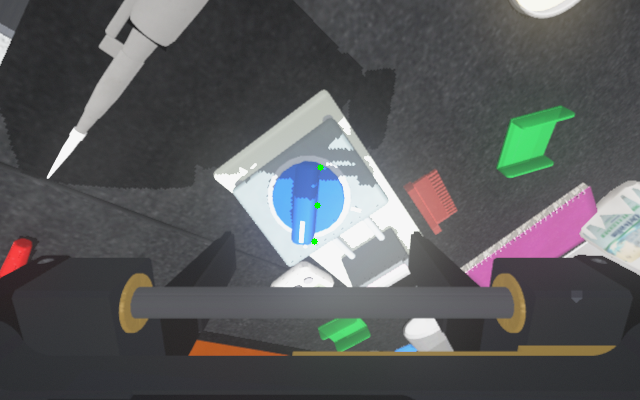

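Run:
```python
from h import *
s=env.state(); A=R.from_euler('xyz',s['tcp_rot']); print('orient err tool frame deg',np.degrees((A.inv()*R.from_matrix(toolrot(0))).as_rotvec()).round(2), s['qvel'].round(3))
c=shot('wrist')
cv2.imwrite('pics/w2c.png',cv2.resize(c['image'][140:260,240:400,::-1],None,fx=4.5,fy=4.5,interpolation=cv2.INTER_CUBIC))
```

```text
orient err tool frame deg [-3.74  4.01  4.57] [-0.034 -0.003 -0.019  0.137 -0.015 -0.337]
```

View pics/w2c.png

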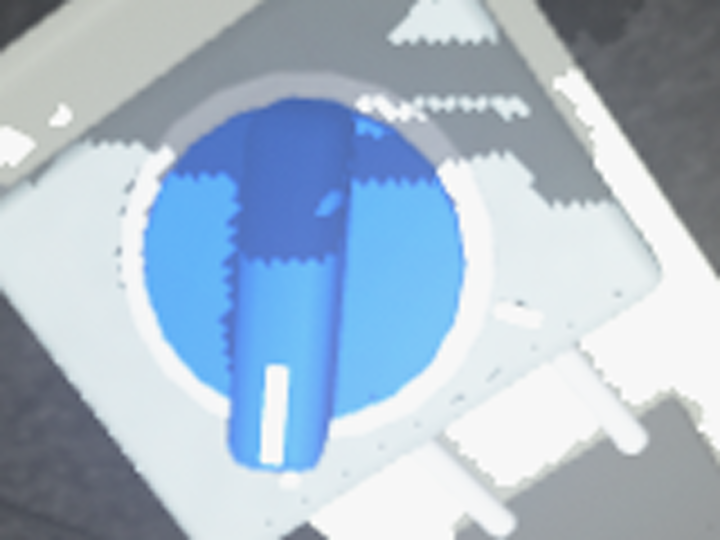

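```bash
cat >> h.py <<'E'
def fit(views,x0=(475,198,60)):
    "views: (c, {offset along axis: pixel}) -> knob_grip point"
    from scipy.optimize import least_squares
    ax=frame(0)[2]
    g=lambda p:np.concatenate([proj(c,p+h*ax)-uv for c,d in views for h,uv in d.items()])
    r=least_squares(g,x0); return r.x,r.fun.round(1)
E
python3 - <<'E'
from h import *
c2=shot('wrist'); c1=dict(c2); m=c2['mount']
T=np.eye(4);T[:3,:3]=R.from_euler('xyz',[-3.141,.001,1.313]).as_matrix();T[:3,3]=[521.8,175.6,330]; c1['T']=T@np.array(m)
v2=(c2,{-16:(307.6,197.3),11:(304.2,202.9)}); v1=(c1,{-16:(326.3,125.9)})
sx,sy,ax,kx,ky=frame(0)
for V in([v2],[v1,v2]):
    p,e=fit(V); print(p.round(1),e,'stand',((p-O)@sx).round(1),((p-O)@sy).round(1))
s=env.state(); print(s['joints'].round(3))
print(rows(p+60*ax,toolrot(0)))
E
```

```text
[496.1 177.5  26.3] [-0.1 -0.   0.1  0. ] stand -79.8 -14.8
[463.6 197.2  68.3] [ 1.2  0.4 -0.  -0.6 -0.7  0.7] stand -116.1 -3.3
[ 0.506  0.351  2.211 -1.085  0.401  0.771]
[-0.0577 -0.038   0.0914 -0.0422  0.045   0.0543]
```

>>> send_rows:
  moves:
    - [[-0.05,-0.03,0,-0.042,0.045,0.054],[-0.05,-0.03,0,-0.042,0.045,0.054],[-0.05,-0.03,0,-0.042,0.045,0.054],[-0.05,-0.03,0,-0.042,0.045,0.054],[-0.05,-0.03,0,-0.042,0.045,0.054],[-0.05,-0.03,0,-0.042,0.045,0.054]]

```text
t: 5.77
eef_pos: [424.9, 218.0, 171.7]
tcp_rot: [2.68, -0.343, 0.708]
ft_force: [0.1, -0.6, -0.9]
opening: 1.001
```

Run:
```python
from h import *
s=env.state(); A=R.from_euler('xyz',s['tcp_rot']); print('err deg',np.degrees((A.inv()*R.from_matrix(toolrot(0))).as_rotvec()).round(2), s['qvel'].round(3),s['joints'].round(3))
c=shot('wrist')
p=np.array([463.6,197.2,68.3]); sx,sy,ax,kx,ky=frame(0)
im=c['image'].copy()
im=cv2.resize(im,None,fx=4,fy=4,interpolation=cv2.INTER_CUBIC)
P=lambda v:tuple((proj(c,v)*4+1.5).round().astype(int).tolist())
t=p+11*ax; cor=[P(t+a*30*kx+b*8*ky) for a,b in((1,1),(1,-1),(-1,-1),(-1,1))]
cv2.polylines(im,[np.array(cor)],True,(0,255,0),1)
f=p-16*ax; cv2.polylines(im,[np.array([P(f+29*(np.cos(a)*kx+np.sin(a)*ky)) for a in np.linspace(0,6.28,60)])],True,(255,0,0),1)
u=np.array(P(p)); cv2.imwrite('pics/w3c.png',im[u[1]-270:u[1]+270,u[0]-330:u[0]+330,::-1]); print(u-[330,270])
```

```text
err deg [-1.33  2.33 -0.15] [ 0.003  0.001  0.002 -0.006  0.005  0.017] [ 0.554  0.31   2.221 -1.133  0.449  0.933]
[866 494]
```

View pics/w3c.png

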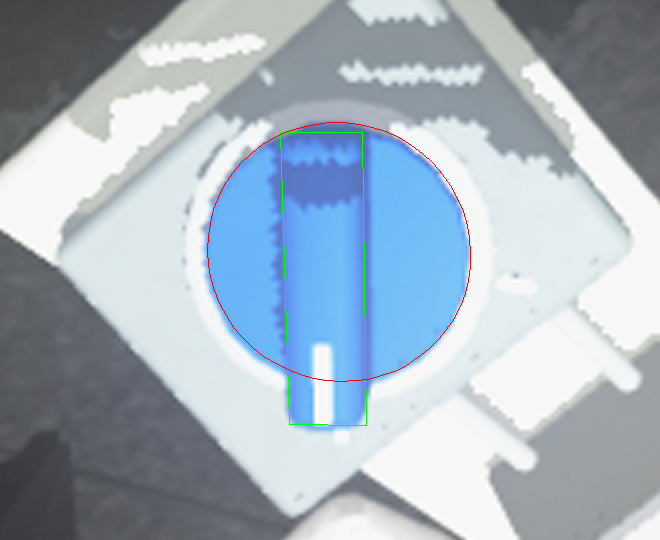

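```bash
cat >> h.py <<'E'
KG=np.array([463.6,197.2,68.3])
E
python3 - <<'E'
from h import *
ax=frame(0)[2]; print(rows(KG+35*ax,toolrot(0)),rows(KG-4*ax,toolrot(0)))
E
```

```text
[-0.0706 -0.0323  0.251  -0.0148  0.0258 -0.0018] [-0.0654 -0.0293  0.3809 -0.0148  0.0258 -0.0018]
```

>>> send_rows:
  moves:
    - [[-0.07,-0.032,0.15,0,0,0],[-0.07,-0.032,0.25,-0.015,0.026,-0.002],[-0.07,-0.032,0.25,-0.015,0.026,-0.002],[-0.07,-0.032,0.25,-0.015,0.026,-0.002],[-0.07,-0.032,0.25,-0.015,0.026,-0.002],[-0.07,-0.032,0.25,-0.015,0.026,-0.002]]

```text
t: 6.32
eef_pos: [456.6, 222.2, 153.9]
tcp_rot: [2.692, -0.33, 0.704]
ft_force: [-0.9, 0.4, 0.2]
opening: 0.995
```

Run:
```python
from h import *
ax=frame(0)[2]; print(rows(KG+35*ax,toolrot(0)),rows(KG-4*ax,toolrot(0)),env.state()['joints'].round(3),env.state()['qvel'].round(3))
```

```text
[-0.1331 -0.0453  0.1503 -0.0213  0.034  -0.0004] [-0.1262 -0.0409  0.28   -0.0213  0.034  -0.0004] [ 0.517  0.374  2.171 -1.133  0.424  0.906] [ 0.004 -0.005 -0.002  0.002  0.001 -0.002]
```

```bash
cat > kin.py <<'E'
from h import *
from scipy.optimize import least_squares
Z=lambda a:R.from_euler('z',a); Y=lambda a:R.from_euler('y',a)
D=[([-1.37,.491,1.559,0,1.092,-.106],[188.779,-595.826,222.661]),
   ([0.506,0.351,2.211,-1.085,0.401,0.771],[434.5,213.1,150.6]),([.51,.35,2.21,-1.1,.4,.81],[434.5,213.1,150.6]),
   ([0.554,0.31,2.221,-1.133,0.449,0.933],[424.9,218.0,171.7]),([0.517,0.374,2.171,-1.133,0.424,0.906],[456.6,222.2,153.9])]
def fk(q,k):
    h,a1,L2,a3,L3,L6,dy=k
    r1=Z(q[0]); r2=r1*Y(q[1]); r3=r2*Y(q[2]); r5=r3*Z(q[3])*Y(q[4]); r6=r5*Z(np.pi+q[5])
    return np.array([0,0,h])+r1.apply([a1,dy,0])+r2.apply([0,0,L2])+r3.apply([a3,0,L3])+r6.apply([0,0,L6]),r6
def fitk():
    D2=[D[0],D[3],D[4]]
    s=env.state(); D2.append((s['joints'],s['eef_pos']))
    f=lambda k:np.r_[np.concatenate([fk(q,k)[0]-p for q,p in D2]),(k-K0)*.005]
    K0=np.array([300,0,450,0,450,200,0.]); r=least_squares(f,K0); return r.x,r.fun
E
python3 - <<'E'
from kin import *
s=env.state(); q=s['joints']
print(R.from_matrix(fk(q,[0]*7)[1].as_matrix()).as_euler('xyz').round(3),s['tcp_rot'].round(3))
k,e=fitk(); print(k.round(1),e[:-7].round(1))
E
```

```text
[ 2.692 -0.33   0.704] [ 2.692 -0.33   0.704]
[201.8   0.9 584.1  44.2 412.1 265.   66.2] [ 0.   0.   0.  -0.1  0.1 -0.2 -0.  -0.1  0.1  0.1 -0.1  0.1]
```

```bash
cat >> kin.py <<'E'
K=np.array([201.8,.9,584.1,44.2,412.1,265.,66.2])
LO=np.array([-3.1,-.84,.05,-1.13,.06,-2.69]);HI=np.array([3.1,2.19,2.79,4.28,2.93,2.69])
def ik(pos,rot,w=300,q0=None,m=.03):
    rot=R.from_matrix(rot)
    def f(q):
        p,r=fk(q,K); return np.r_[p-pos,w*(rot.inv()*r).as_rotvec()]
    q0=np.array([.45,.5,2.,-.9,.5,.5]) if q0 is None else q0
    r=least_squares(f,np.clip(q0,LO+m+.001,HI-m-.001),bounds=(LO+m,HI-m)); 
    return r.x,r.fun[:3],np.degrees(r.fun[3:]/w)
E
python3 - <<'E'
from kin import *
ax=frame(0)[2]
for d in(60,35,15,-4):
  for t in(0,.7,1.4):
    q,e,a=ik(KG+d*ax,toolrot(t)); print(d,t,q.round(2),e.round(1),a.round(1))
E
```

```text
60 0 [ 0.51  0.38  2.21 -1.1   0.4   0.88] [ 4.8  6.6 18.2] [ 3.6 -5.7 -0. ]
60 0.7 [ 0.51  0.38  2.21 -1.1   0.4   0.18] [ 4.8  6.6 18.2] [ 6.5 -2.  -0. ]
60 1.4 [ 0.51  0.38  2.21 -1.1   0.4  -0.52] [ 4.8  6.6 18.2] [ 6.3  2.6 -0. ]
35 0 [ 0.48  0.43  2.19 -1.1   0.38  0.87] [ 6.8  7.9 20.9] [ 4.4 -6.8 -0. ]
35 0.7 [ 0.48  0.43  2.19 -1.1   0.38  0.17] [ 6.8  7.9 20.9] [ 7.8 -2.4 -0. ]
35 1.4 [ 0.48  0.43  2.19 -1.1   0.38 -0.53] [ 6.8  7.9 20.9] [ 7.5  3.2 -0. ]
15 0 [ 0.46  0.47  2.17 -1.1   0.37  0.85] [ 8.5  8.9 22.8] [ 5.  -7.6 -0. ]
15 0.7 [ 0.46  0.47  2.17 -1.1   0.37  0.15] [ 8.5  8.9 22.8] [ 8.7 -2.6 -0. ]
15 1.4 [ 0.46  0.47  2.17 -1.1   0.37 -0.55] [ 8.5  8.9 22.8] [ 8.4  3.6 -0. ]
-4 0 [ 0.44  0.51  2.15 -1.1   0.35  0.84] [10.2  9.8 24.2] [ 5.5 -8.3 -0. ]
-4 0.7 [ 0.44  0.51  2.15 -1.1   0.35  0.14] [10.2  9.8 24.2] [ 9.6 -2.8 -0. ]
-4 1.4 [ 0.44  0.51  2.15 -1.1   0.35 -0.56] [10.2  9.8 24.2] [ 9.2  4.  -0. ]
```

Run:
```python
from kin import *
ax=frame(0)[2]
LO0=LO.copy()
for d in(60,-4):
  for q0 in([.45,.5,2.,-.9,.5,.5],[.45,.5,2.,4.,.5,2]):
   for w in (5,30):
    for t in(0,1.4):
     q,e,a=ik(KG+d*ax,toolrot(t),w=w,q0=np.array(q0)); print(d,w,t,q.round(2),e.round(1),a.round(1))
LO[3]=-3
for d in (60,-4): q,e,a=ik(KG+d*ax,toolrot(0)); print('free',d,q.round(2),e.round(1),a.round(1))
```

```text
60 5 0 [ 0.49  0.41  2.22 -1.1   0.38  0.88] [0. 0. 0.] [ 4.7 -7.6 -0. ]
60 5 1.4 [ 0.49  0.41  2.22 -1.1   0.38 -0.52] [0. 0. 0.] [ 8.3  3.4 -0. ]
60 30 0 [ 0.49  0.41  2.22 -1.1   0.38  0.88] [0.1 0.1 0.2] [ 4.7 -7.6 -0. ]
60 30 1.4 [ 0.49  0.41  2.22 -1.1   0.38 -0.52] [0.1 0.1 0.2] [ 8.2  3.4 -0. ]
60 5 0 [0.51 0.44 2.35 4.25 0.42 1.82] [-0. -0. -0.] [0.8 4.  0. ]
60 5 1.4 [0.51 0.44 2.35 4.25 0.42 0.42] [-0. -0. -0.] [-3.8  1.4 -0. ]
60 30 0 [0.51 0.44 2.35 4.25 0.42 1.82] [-0.  -0.1 -0.1] [0.8 4.  0. ]
60 30 1.4 [0.51 0.44 2.35 4.25 0.42 0.42] [-0.  -0.1 -0.1] [-3.8  1.4  0. ]
-4 5 0 [ 0.42  0.54  2.17 -1.1   0.33  0.84] [0. 0. 0.] [  7.  -10.8  -0. ]
-4 5 1.4 [ 0.42  0.54  2.17 -1.1   0.33 -0.56] [0. 0. 0.] [11.9  5.1 -0. ]
-4 30 0 [ 0.42  0.54  2.17 -1.1   0.33  0.84] [0.1 0.1 0.3] [  7.  -10.8  -0. ]
-4 30 1.4 [ 0.42  0.54  2.17 -1.1   0.33 -0.56] [0.1 0.1 0.3] [11.8  5.1  0. ]
-4 5 0 [0.46 0.58 2.29 4.21 0.43 1.85] [-0. -0.  0.] [ 0.  0. -0.]
-4 5 1.4 [0.46 0.58 2.29 4.21 0.43 0.45] [ 0.  0. -0.] [ 0.  0. -0.]
-4 30 0 [0.46 0.58 2.29 4.21 0.43 1.85] [ 0.  0. -0.] [-0. -0. -0.]
-4 30 1.4 [0.46 0.58 2.29 4.21 0.43 0.45] [0. 0. 0.] [-0.  0. -0.]
free 60 [ 0.53  0.43  2.31 -1.73  0.41  1.54] [-0. -0.  0.] [ 0. -0. -0.]
free -4 [ 0.46  0.58  2.29 -2.07  0.43  1.85] [ 0.  0. -0.] [ 0. -0.  0.]
```

```bash
cat >> kin.py <<'E'
def pos_ik(P,w,q0):
    "joints 1-3 for a TCP position with the wrist joints w given"
    r=least_squares(lambda a:fk(np.r_[a,w],K)[0]-P,q0[:3]); assert abs(r.fun).max()<.5; return np.r_[r.x,w]
def rel(a,b):
    "row from pose a=(pos,R) to b"
    return np.r_[a[1].inv().apply(b[0]-a[0])/300,(a[1].inv()*b[1]).as_rotvec()/(np.pi/2)].round(3).tolist()
def plan(N=16):
    s=env.state(); q=s['joints']; Q=[]
    for i in range(1,N+1):
        t=i/N; j5=.42+.35*np.sin(np.pi*t); 
        P=np.array([430,215,270.]) if i>2 else np.array([442,218,210.])
        w=[-1.1+5.25*t,j5,.906+.95*t]; q=pos_ik(P,w,q); Q.append(q)
    return Q
E
python3 - <<'E'
from kin import *
import json
Q=plan(); json.dump([q.tolist() for q in Q],open('Q.json','w'))
s=env.state(); pose=[(s['eef_pos'],R.from_euler('xyz',s['tcp_rot']))]+[fk(q,K) for q in Q]
for i,q in enumerate(Q):
    b=3*(i//3); print(i,q.round(2),rel(pose[b],pose[i+1]),np.degrees((pose[i][1].inv()*pose[i+1][1]).magnitude()).round(),fk(q,K)[1].as_euler('xyz').round(3))
E
```

```text
0 [ 0.5   0.24  2.13 -0.77  0.49  0.97] [0.017, 0.065, -0.182, 0.027, -0.009, 0.292] 26.0 [ 2.923 -0.47   0.229]
1 [ 0.45  0.24  2.08 -0.44  0.55  1.02] [0.017, 0.065, -0.182, 0.066, -0.09, 0.551] 25.0 [-3.129 -0.384 -0.234]
2 [ 0.36  0.11  2.05 -0.12  0.61  1.08] [0.047, 0.136, -0.371, 0.143, -0.111, 0.83] 26.0 [-2.861 -0.253 -0.675]
3 [0.25 0.11 2.04 0.21 0.67 1.14] [-0.0, 0.0, -0.0, 0.021, -0.103, 0.271] 26.0 [-2.788  0.036 -1.031]
4 [0.13 0.11 2.08 0.54 0.71 1.2 ] [0.0, -0.0, 0.0, 0.041, -0.213, 0.544] 27.0 [-2.827  0.344 -1.385]
5 [0.03 0.12 2.14 0.87 0.74 1.26] [-0.0, 0.0, 0.0, 0.06, -0.328, 0.817] 27.0 [-3.002  0.618 -1.811]
6 [-0.05  0.13  2.24  1.2   0.76  1.32] [-0.0, -0.0, 0.0, 0.015, -0.11, 0.268] 26.0 [ 2.938  0.782 -2.37 ]
7 [-0.08  0.14  2.34  1.52  0.77  1.38] [-0.0, -0.0, 0.0, 0.031, -0.21, 0.519] 24.0 [ 2.536  0.772 -2.972]
8 [-0.06  0.15  2.43  1.85  0.76  1.44] [-0.0, -0.0, 0.0, 0.049, -0.298, 0.745] 22.0 [2.26  0.635 2.844]
9 [0.   0.16 2.49 2.18 0.74 1.5 ] [0.0, 0.0, 0.0, 0.02, -0.08, 0.195] 19.0 [2.119 0.456 2.516]
10 [0.11 0.16 2.52 2.51 0.71 1.56] [0.0, -0.0, 0.0, 0.037, -0.154, 0.37] 17.0 [2.055 0.274 2.264]
11 [0.22 0.16 2.53 2.84 0.67 1.62] [-0.0, 0.0, -0.0, 0.05, -0.223, 0.536] 16.0 [2.037 0.089 2.046]
12 [0.33 0.16 2.51 3.17 0.61 1.68] [0.0, 0.0, 0.0, 0.01, -0.064, 0.172] 17.0 [ 2.054 -0.106  1.833]
13 [0.43 0.15 2.47 3.49 0.55 1.74] [0.0, -0.0, 0.0, 0.015, -0.125, 0.359] 18.0 [ 2.114 -0.316  1.601]
14 [0.49 0.14 2.42 3.82 0.49 1.8 ] [0.0, -0.0, 0.0, 0.018, -0.183, 0.567] 19.0 [ 2.244 -0.535  1.316]
15 [0.52 0.12 2.37 4.15 0.42 1.86] [0.0, 0.0, 0.0, 0.008, -0.053, 0.23] 21.0 [ 2.493 -0.731  0.922]
```

>>> send_rows:
  moves:
    - [[0.017,0.065,-0.18,0.027,-0.009,0.29],[0.017,0.065,-0.18,0.027,-0.009,0.29],[0.017,0.065,-0.18,0.027,-0.009,0.29],[0.017,0.065,-0.18,0.027,-0.009,0.29],[0.017,0.065,-0.18,0.066,-0.09,0.55],[0.017,0.065,-0.18,0.066,-0.09,0.55],[0.017,0.065,-0.18,0.066,-0.09,0.55],[0.017,0.065,-0.18,0.066,-0.09,0.55],[0.047,0.136,-0.37,0.143,-0.11,0.83],[0.047,0.136,-0.37,0.143,-0.11,0.83],[0.047,0.136,-0.37,0.143,-0.11,0.83],[0.047,0.136,-0.37,0.143,-0.11,0.83]]

```text
t: 7.32
eef_pos: [430.2, 215.1, 271.4]
tcp_rot: [-2.854, -0.254, -0.681]
ft_force: [-0.3, 0.3, -0.3]
opening: 1.002
```

Run:
```python
from kin import *
import json
Q=json.load(open('Q.json'))
s=env.state(); print(s['joints'].round(3),np.round(Q[2],3),s['qvel'].round(2),s['eef_pos']); p=(s['eef_pos'],R.from_euler('xyz',s['tcp_rot']))
for i in(3,4,5): print(rel(p,fk(Q[i],K)))
```

```text
[ 0.362  0.109  2.05  -0.114  0.61   1.088] [ 0.362  0.11   2.051 -0.116  0.614  1.084] [-0.18 -0.04  0.13  0.49 -0.23  0.31] [430.20023646 215.14601747 271.38430144]
[-0.001, 0.002, 0.004, 0.017, -0.103, 0.268]
[-0.001, 0.002, 0.004, 0.037, -0.213, 0.541]
[-0.001, 0.002, 0.004, 0.055, -0.327, 0.814]
```

Tracks the model precisely. Continue the unwinding plan.

>>> send_rows:
  moves:
    - [[0,0,0,0.02,-0.103,0.27],[0,0,0,0.02,-0.103,0.27],[0,0,0,0.02,-0.103,0.27],[0,0,0,0.02,-0.103,0.27],[0,0,0,0.04,-0.213,0.543],[0,0,0,0.04,-0.213,0.543],[0,0,0,0.04,-0.213,0.543],[0,0,0,0.04,-0.213,0.543],[0,0,0,0.06,-0.328,0.816],[0,0,0,0.06,-0.328,0.816],[0,0,0,0.06,-0.328,0.816],[0,0,0,0.06,-0.328,0.816]]

```text
t: 8.32
eef_pos: [430.0, 215.1, 269.9]
tcp_rot: [-3.002, 0.621, -1.814]
ft_force: [1.0, 0.8, -0.5]
opening: 0.999
```

>>> send_rows:
  moves:
    - [[0,0,0,0.015,-0.11,0.268],[0,0,0,0.015,-0.11,0.268],[0,0,0,0.015,-0.11,0.268],[0,0,0,0.015,-0.11,0.268],[0,0,0,0.03,-0.21,0.52],[0,0,0,0.03,-0.21,0.52],[0,0,0,0.03,-0.21,0.52],[0,0,0,0.03,-0.21,0.52],[0,0,0,0.05,-0.298,0.745],[0,0,0,0.05,-0.298,0.745],[0,0,0,0.05,-0.298,0.745],[0,0,0,0.05,-0.298,0.745]]

```text
t: 9.32
eef_pos: [429.0, 215.4, 269.3]
tcp_rot: [2.258, 0.633, 2.84]
ft_force: [0.8, -0.5, 0.0]
opening: 0.998
```

>>> send_rows:
  moves:
    - [[0,0,0,0.02,-0.08,0.195],[0,0,0,0.02,-0.08,0.195],[0,0,0,0.02,-0.08,0.195],[0,0,0,0.037,-0.154,0.37],[0,0,0,0.037,-0.154,0.37],[0,0,0,0.037,-0.154,0.37],[0,0,0,0.05,-0.223,0.536],[0,0,0,0.05,-0.223,0.536],[0,0,0,0.05,-0.223,0.536],[0,0,0,0.05,-0.223,0.536]]

```text
t: 10.15
eef_pos: [430.3, 216.3, 270.4]
tcp_rot: [2.034, 0.093, 2.05]
ft_force: [1.3, 1.2, 0.5]
opening: 0.999
```

>>> send_rows:
  moves:
    - [[0,0,0,0.01,-0.064,0.172],[0,0,0,0.01,-0.064,0.172],[0,0,0,0.01,-0.064,0.172],[0,0,0,0.015,-0.125,0.36],[0,0,0,0.015,-0.125,0.36],[0,0,0,0.015,-0.125,0.36],[0,0,0,0.018,-0.183,0.567],[0,0,0,0.018,-0.183,0.567],[0,0,0,0.018,-0.183,0.567],[0,0,0,0.018,-0.183,0.567]]

```text
t: 10.98
eef_pos: [431.4, 215.8, 271.0]
tcp_rot: [2.238, -0.536, 1.32]
ft_force: [0.8, 0.1, -0.5]
opening: 1.0
```

Run:
```python
from kin import *
import json
Q=json.load(open('Q.json'))
s=env.state(); print(s['joints'].round(3),np.round(Q[14],3),s['qvel'].round(2),s['eef_pos']); p=(s['eef_pos'],R.from_euler('xyz',s['tcp_rot']))
ax=frame(0)[2]; q=s['joints']
W=json.load(open('Q.json'))[14:15]
qe,_,_=ik(KG-4*ax,toolrot(0),q0=np.array([.46,.58,2.29,4.2,.43,1.85]))
# approach: wrist joints fixed near final, TCP on the axis line
for d in(90,35,15,-4):
    w=qe[3:]+(d+4)/94*np.array([-.05,0,0]); qq=pos_ik(KG+d*ax,w,qe); b=fk(qq,K); print(d,qq.round(2),rel(p,b),'err',np.degrees((R.from_matrix(toolrot(0)).inv()*b[1]).as_rotvec()).round(1))
```

```text
[0.489 0.14  2.416 3.82  0.49  1.796] [0.489 0.137 2.421 3.822 0.488 1.797] [-0.02  0.01  0.03 -0.15  0.03 -0.02] [431.43158443 215.83187871 271.03257746]
90 [0.53 0.37 2.4  4.16 0.43 1.85] [-0.25, -0.309, 0.176, 0.089, -0.201, 0.161] err [ 0.5  7.9 -3.7]
35 [0.49 0.5  2.34 4.19 0.43 1.85] [-0.326, -0.346, 0.339, 0.09, -0.257, 0.18] err [ 0.2  2.9 -1.6]
15 [0.48 0.54 2.31 4.2  0.43 1.85] [-0.353, -0.359, 0.398, 0.09, -0.275, 0.188] err [ 0.1  1.4 -0.8]
-4 [0.46 0.58 2.29 4.21 0.43 1.85] [-0.379, -0.372, 0.455, 0.089, -0.291, 0.195] err [0. 0. 0.]
```

>>> send_rows:
  moves:
    - [[-0.25,-0.309,0.176,0.089,-0.2,0.16],[-0.25,-0.309,0.176,0.089,-0.2,0.16],[-0.25,-0.309,0.176,0.089,-0.2,0.16],[-0.25,-0.309,0.176,0.089,-0.2,0.16],[-0.25,-0.309,0.176,0.089,-0.2,0.16],[-0.326,-0.346,0.339,0.09,-0.257,0.18],[-0.326,-0.346,0.339,0.09,-0.257,0.18],[-0.326,-0.346,0.339,0.09,-0.257,0.18],[-0.326,-0.346,0.339,0.09,-0.257,0.18],[-0.326,-0.346,0.339,0.09,-0.257,0.18]]

```text
t: 11.82
eef_pos: [442.4, 200.8, 96.8]
tcp_rot: [2.631, -0.407, 0.786]
ft_force: [0.2, -0.4, -0.2]
opening: 0.999
```

Run:
```python
from kin import *
s=env.state(); print(s['joints'].round(3),s['qvel'].round(2))
sx,sy,ax,kx,ky=frame(0); print('tcp rel knob_grip (kx,ky,ax):',[((s['eef_pos']-KG)@v).round(1) for v in(kx,ky,ax)])
p=(s['eef_pos'],R.from_euler('xyz',s['tcp_rot']))
for d in(15,-4): print(rel(p,(KG+d*ax,R.from_matrix(toolrot(0)))))
c=shot('wrist')
im=cv2.resize(c['image'],None,fx=3,fy=3,interpolation=cv2.INTER_CUBIC)
P=lambda v:tuple((proj(c,v)*3+1).round().astype(int).tolist())
t=KG+11*ax
cv2.polylines(im,[np.array([P(t+a*30*kx+b*8*ky) for a,b in((1,1),(1,-1),(-1,-1),(-1,1))])],True,(0,255,0),1)
u=np.array(P(KG)); x0,y0=max(u[0]-350,0),max(u[1]-250,0); cv2.imwrite('pics/w4c.png',im[y0:y0+500,x0:x0+700,::-1])
```

```text
[0.489 0.494 2.344 4.187 0.437 1.847] [ 0.01 -0.01 -0.    0.01 -0.    0.  ]
tcp rel knob_grip (kx,ky,ax): [np.float64(0.0), np.float64(-1.9), np.float64(35.7)]
[0.003, 0.0, 0.069, -0.002, -0.032, 0.02]
[-0.0, 0.0, 0.132, -0.002, -0.032, 0.02]
```

View pics/w4c.png

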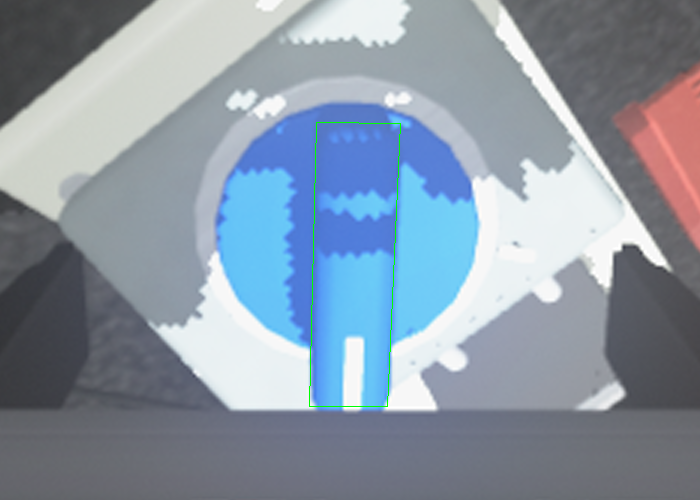

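>>> send_rows:
  moves:
    - [[0.003,0,0.07,-0.002,-0.032,0.02],[0.003,0,0.07,-0.002,-0.032,0.02],[0,0,0.13,-0.002,-0.032,0.02],[0,0,0.13,-0.002,-0.032,0.02],[0,0,0.13,-0.002,-0.032,0.02]]

```text
t: 12.28
eef_pos: [465.1, 196.8, 64.9]
tcp_rot: [2.651, -0.377, 0.727]
ft_force: [-0.4, 0.3, 1.3]
opening: 1.001
```

>>> send_rows:
  grip: 1
  moves:
    - [[0,0,0,0,0,0],[0,0,0,0,0,0],[0,0,0,0,0,0],[0,0,0,0,0,0],[0,0,0,0,0,0],[0,0,0,0,0,0],[0,0,0,0,0,0],[0,0,0,0,0,0]]

```text
t: 12.95
eef_pos: [466.2, 197.5, 64.7]
tcp_rot: [2.651, -0.379, 0.728]
ft_force: [1.2, 3.0, 3.8]
opening: 0.597
```

Run:
```python
from kin import *
s=env.state(); print(s['joints'].round(3),s['qvel'].round(2),s['opening']*95,s['ft_force'].round(1),s['moment'].round(2))
sx,sy,ax,kx,ky=frame(0); print('tcp rel knob_grip (kx,ky,ax):',[((s['eef_pos']-KG)@v).round(1) for v in(kx,ky,ax)],rows(KG-4*ax,toolrot(0)))
```

```text
[0.463 0.578 2.291 4.216 0.434 1.845] [-0.  0.  0. -0.  0. -0.] 56.7172411131482 [1.2 3.  3.8] [ 0.53 -0.37  0.47]
tcp rel knob_grip (kx,ky,ax): [np.float64(-0.6), np.float64(0.7), np.float64(-4.4)] [-0.0022  0.0019 -0.0013 -0.0002  0.0003 -0.0018]
```

>>> send_rows:
  moves:
    - [[0,0,0,0,0,0],[0,0,0,0,0,0],[0,0,0,0,0,0]]

```text
t: 13.2
eef_pos: [466.2, 197.4, 64.7]
tcp_rot: [2.651, -0.379, 0.728]
ft_force: [0.7, 5.2, 5.4]
opening: 0.595
```

>>> send_rows:
  grip: -1
  moves:
    - [[0,0,0,0,0,0],[0,0,0,0,0,0],[0,0,-0.023,0,0,0],[0,0,-0.023,0,0,0],[0,0,-0.023,0,0,0]]

```text
t: 13.62
eef_pos: [461.6, 197.8, 69.8]
tcp_rot: [2.651, -0.377, 0.726]
ft_force: [0.0, 0.1, -0.2]
opening: 0.892
```

>>> send_rows:
  grip: 1
  moves:
    - [[0,0,0,0,0,0],[0,0,0,0,0,0],[0,0,0,0,0,0],[0,0,0,0,0,0],[0,0,0,0,0,0],[0,0,0,0,0,0],[0,0,0,0,0,0],[0,0,0,0,0,0],[0,0,0,0,0,0],[0,0,0,0,0,0],[0,0,0,0,0,0]]

```text
t: 14.53
eef_pos: [461.9, 198.0, 70.0]
tcp_rot: [2.651, -0.377, 0.727]
ft_force: [-0.3, 0.8, 0.8]
opening: 0.234
```

>>> send_rows:
  moves:
    - [[0,0,0,0,0,0],[0,0,0,0,0,0],[0,0,0,0,0,0]]

```text
t: 14.78
eef_pos: [462.4, 198.4, 70.3]
tcp_rot: [2.651, -0.378, 0.728]
ft_force: [1.8, 3.5, 1.1]
opening: 0.166
```

>>> send_rows:
  moves:
    - [[0,0,0,0,0,-0.04],[0,0,0,0,0,-0.08],[0,0,0,0,0,-0.12],[0,0,0,0,0,-0.16],[0,0,0,0,0,-0.2],[0,0,0,0,0,-0.25],[0,0,0,0,0,-0.3],[0,0,0,0,0,-0.35],[0,0,0,0,0,-0.4],[0,0,0,0,0,-0.45],[0,0,0,0,0,-0.5]]

```text
t: 15.7
eef_pos: [462.2, 198.0, 70.2]
tcp_rot: [2.534, 0.051, 1.404]
ft_force: [1.6, 1.1, 1.5]
opening: 0.164
```

Run:
```python
from kin import *
s=env.state(); print(s['joints'].round(3),s['opening']*95,s['ft_force'].round(1),s['moment'].round(2))
sx,sy,ax,kx,ky=frame(0); print('tcp rel knob_grip (kx,ky,ax):',[((s['eef_pos']-KG)@v).round(1) for v in(kx,ky,ax)],'moment about axis',s['moment']@ax)
print(rows(KG+3*ax,toolrot(1.44)))
```

```text
[0.47  0.563 2.294 4.248 0.43  1.028] 15.599310032729825 [1.6 1.1 1.5] [ 0.36 -0.28  0.07]
tcp rel knob_grip (kx,ky,ax): [np.float64(-0.4), np.float64(0.2), np.float64(2.4)] moment about axis -0.178154720778887
[-1.500e-03  6.000e-04 -1.900e-03 -8.000e-04  4.000e-04 -4.166e-01]
```

>>> send_rows:
  moves:
    - [[0,0,0,0,0,-0.06],[0,0,0,0,0,-0.12],[0,0,0,0,0,-0.18],[0,0,0,0,0,-0.24],[0,0,0,0,0,-0.3],[0,0,0,0,0,-0.36],[0,0,0,0,0,-0.4],[0,0,0,0,0,-0.42],[0,0,0,0,0,-0.42],[0,0,0,0,0,-0.42],[0,0,0,0,0,-0.42]]

```text
t: 16.62
eef_pos: [462.2, 197.7, 70.3]
tcp_rot: [2.666, 0.399, 1.976]
ft_force: [1.3, -2.6, 3.8]
opening: 0.168
```

>>> send_rows:
  grip: -1
  moves:
    - [[0,0,0,0,0,0],[0,0,0,0,0,0],[0,0,0,0,0,0],[0,0,0,0,0,0],[0,0,-0.12,0,0,0],[0,0,-0.12,0,0,0],[0,0,-0.12,0,0,0]]

```text
t: 17.2
eef_pos: [439.9, 196.3, 91.4]
tcp_rot: [2.654, 0.395, 1.982]
ft_force: [0.9, 1.3, -0.7]
opening: 0.602
```

Run:
```python
from kin import *
s=env.state(); print(s['joints'].round(3),s['opening']*95,s['eef_pos'].round(1))
sx,sy,ax,kx,ky=frame(1.4); c=shot('wrist')
im=cv2.resize(c['image'],None,fx=3,fy=3,interpolation=cv2.INTER_CUBIC)
P=lambda v:tuple((proj(c,v)*3+1).round().astype(int).tolist())
t=KG+15*ax
cv2.polylines(im,[np.array([P(t+a*30*kx+b*8*ky) for a,b in((1,1),(1,-1),(-1,-1),(-1,1))])],True,(0,255,0),1)
u=np.array(P(KG)); x0,y0=max(u[0]-350,0),max(u[1]-250,0); cv2.imwrite('pics/w5c.png',im[y0:y0+500,x0:x0+700,::-1])
```

```text
[0.488 0.501 2.335 4.275 0.426 0.354] 57.15455863640336 [439.9 196.3  91.4]
```

View pics/w5c.png

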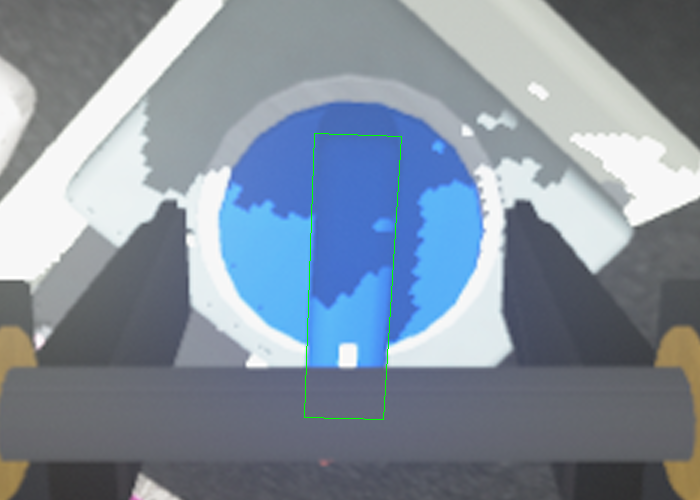

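```bash
cat >> h.py <<'E'
TR=O+70*np.array([np.cos(YAW),np.sin(YAW),0])
def down(yaw): return R.from_euler('xyz',[np.pi,0,yaw]).as_matrix()
E
python3 - <<'E'
from kin import *
import json
s=env.state(); q=s['joints']; ax=frame(0)[2]
H=np.r_[TR[:2],170]; yaw=YAW-np.pi/2
qf,e,a=ik(H,down(yaw),q0=np.array([.15,.5,1.5,0.,1.1,2.])); print('final',qf.round(2),e.round(1),a.round(2))
N=12; pose=[(s['eef_pos'],R.from_euler('xyz',s['tcp_rot']))]
P1=KG+90*ax; P2=np.array([430,205,270.])
for i in range(1,N+1):
    t=i/N; w=q[3:]*0
    w0=s['joints'][3:]; w=w0+(qf[3:]-w0)*t; w[1]+=.25*np.sin(np.pi*t)
    P=P1 if i==1 else P2 if i<=8 else P2+(H-P2)*(i-8)/4
    q=pos_ik(P,w,q); pose.append(fk(q,K)); b=3*((i-1)//3)
    print(i,q.round(2),rel(pose[b],pose[i]),np.degrees((pose[i-1][1].inv()*pose[i][1]).magnitude()).round(),pose[i][0].round())
E
```

```text
final [0.14 0.6  1.51 0.   1.03 1.95] [ 0.  0. -0.] [ 0.  0. -0.]
1 [0.53 0.4  2.45 3.92 0.54 0.49] [0.005, 0.029, -0.195, -0.129, -0.007, -0.143] 17.0 [413. 209. 142.]
2 [0.44 0.17 2.5  3.56 0.65 0.62] [-0.192, 0.247, -0.51, -0.348, -0.066, -0.168] 21.0 [430. 205. 270.]
3 [0.33 0.19 2.55 3.21 0.75 0.75] [-0.192, 0.247, -0.51, -0.413, -0.049, -0.243] 9.0 [430. 205. 270.]
4 [0.18 0.21 2.58 2.85 0.84 0.89] [-0.0, 0.0, -0.0, -0.07, 0.042, -0.035] 8.0 [430. 205. 270.]
5 [0.03 0.23 2.58 2.49 0.92 1.02] [-0.0, 0.0, -0.0, -0.138, 0.1, -0.055] 8.0 [430. 205. 270.]
6 [-0.11  0.24  2.55  2.14  0.98  1.15] [0.0, 0.0, -0.0, -0.206, 0.175, -0.082] 9.0 [430. 205. 270.]
7 [-0.2   0.25  2.46  1.78  1.02  1.28] [-0.0, 0.0, -0.0, -0.064, 0.1, -0.056] 12.0 [430. 205. 270.]
8 [-0.22  0.24  2.32  1.43  1.05  1.42] [-0.0, -0.0, -0.0, -0.11, 0.23, -0.165] 16.0 [430. 205. 270.]
9 [-0.16  0.34  2.06  1.07  1.06  1.55] [-0.085, -0.131, 0.128, -0.123, 0.389, -0.308] 19.0 [484. 193. 245.]
10 [-0.07  0.43  1.83  0.71  1.06  1.68] [-0.061, -0.186, 0.049, 0.035, 0.181, -0.137] 21.0 [538. 181. 220.]
11 [0.04 0.51 1.65 0.36 1.05 1.81] [-0.122, -0.372, 0.098, 0.106, 0.358, -0.26] 20.0 [591. 169. 195.]
12 [0.14 0.6  1.51 0.   1.03 1.95] [-0.183, -0.558, 0.147, 0.199, 0.525, -0.369] 20.0 [645. 157. 170.]
```

>>> send_rows:
  moves:
    - [[0.005,0.03,-0.195,-0.129,-0.007,-0.143],[0.005,0.03,-0.195,-0.129,-0.007,-0.143],[0.005,0.03,-0.195,-0.129,-0.007,-0.143],[-0.192,0.247,-0.51,-0.348,-0.066,-0.168],[-0.192,0.247,-0.51,-0.348,-0.066,-0.168],[-0.192,0.247,-0.51,-0.348,-0.066,-0.168],[-0.192,0.247,-0.51,-0.348,-0.066,-0.168],[-0.192,0.247,-0.51,-0.413,-0.049,-0.243],[-0.192,0.247,-0.51,-0.413,-0.049,-0.243],[-0.192,0.247,-0.51,-0.413,-0.049,-0.243]]

```text
t: 18.08
eef_pos: [429.9, 204.6, 268.9]
tcp_rot: [2.14, 0.708, 2.249]
ft_force: [1.5, -0.9, -0.3]
opening: 0.999
```

>>> send_rows:
  moves:
    - [[0,0,0,-0.07,0.042,-0.035],[0,0,0,-0.07,0.042,-0.035],[0,0,0,-0.07,0.042,-0.035],[0,0,0,-0.138,0.1,-0.055],[0,0,0,-0.138,0.1,-0.055],[0,0,0,-0.138,0.1,-0.055],[0,0,0,-0.206,0.175,-0.082],[0,0,0,-0.206,0.175,-0.082],[0,0,0,-0.206,0.175,-0.082]]

```text
t: 18.83
eef_pos: [432.5, 203.6, 270.3]
tcp_rot: [2.063, 0.682, 2.631]
ft_force: [-0.2, -0.1, -0.4]
opening: 0.999
```

>>> send_rows:
  moves:
    - [[0,0,0,-0.064,0.1,-0.056],[0,0,0,-0.064,0.1,-0.056],[0,0,0,-0.064,0.1,-0.056],[0,0,0,-0.11,0.23,-0.165],[0,0,0,-0.11,0.23,-0.165],[0,0,0,-0.11,0.23,-0.165],[-0.085,-0.131,0.128,-0.123,0.389,-0.308],[-0.085,-0.131,0.128,-0.123,0.389,-0.308],[-0.085,-0.131,0.128,-0.123,0.389,-0.308],[-0.085,-0.131,0.128,-0.123,0.389,-0.308]]

```text
t: 19.67
eef_pos: [486.8, 195.9, 246.8]
tcp_rot: [2.504, 0.65, -2.651]
ft_force: [-0.6, 1.1, -0.6]
opening: 0.999
```

Run:
```python
from kin import *
s=env.state(); print(s['joints'].round(3),s['eef_pos'].round(1)); p=(s['eef_pos'],R.from_euler('xyz',s['tcp_rot'])); q=s['joints']
H=np.r_[TR[:2],170]
qf,e,a=ik(H,down(YAW-np.pi/2),q0=np.array([.15,.5,1.5,0.,1.1,2.])); w0=q[3:]
for i in(1,2,3):
    q=pos_ik(s['eef_pos']+(H-s['eef_pos'])*i/3,w0+(qf[3:]-w0)*i/3,q); print(rel(p,fk(q,K)))
```

```text
[-0.155  0.345  2.06   1.084  1.054  1.547] [486.8 195.9 246.8]
[-0.056, -0.187, 0.048, 0.038, 0.181, -0.136]
[-0.111, -0.373, 0.096, 0.107, 0.361, -0.26]
[-0.167, -0.56, 0.143, 0.196, 0.532, -0.369]
```

>>> send_rows:
  moves:
    - [[-0.056,-0.187,0.048,0.038,0.181,-0.136],[-0.056,-0.187,0.048,0.038,0.181,-0.136],[-0.056,-0.187,0.048,0.038,0.181,-0.136],[-0.111,-0.373,0.096,0.107,0.361,-0.26],[-0.111,-0.373,0.096,0.107,0.361,-0.26],[-0.111,-0.373,0.096,0.107,0.361,-0.26],[-0.167,-0.56,0.143,0.196,0.532,-0.369],[-0.167,-0.56,0.143,0.196,0.532,-0.369],[-0.167,-0.56,0.143,0.196,0.532,-0.369],[-0.167,-0.56,0.143,0.196,0.532,-0.369],[-0.167,-0.56,0.143,0.196,0.532,-0.369]]

```text
t: 20.58
eef_pos: [639.1, 157.7, 166.4]
tcp_rot: [3.129, 0.002, -1.805]
ft_force: [-0.4, 0.1, -0.3]
opening: 0.997
```

Run:
```python
from kin import *
s=env.state(); print(s['joints'].round(3),s['eef_pos'].round(1),s['tcp_rot'].round(3),s['qvel'].round(2))
c=shot('wrist'); sx,sy=frame(0)[:2]
g=env.look_for('wrist','gel_tray'); print([(np.round(r['xy']).tolist(),round(r['confidence'],2),hit(c,r['xy'],55).round().tolist()) for r in g], TR.round(1), proj(c,TR+[0,0,60]))
im=cv2.resize(c['image'],None,fx=2.5,fy=2.5,interpolation=cv2.INTER_CUBIC)
P=lambda v:tuple((proj(c,v)*2.5+1).round().astype(int).tolist())
t=TR+[0,0,62]; cv2.polylines(im,[np.array([P(t+a*31*sx+b*33*sy) for a,b in((1,1),(1,-1),(-1,-1),(-1,1))])],True,(0,255,0),1)
u=np.array(P(t)); x0,y0=max(u[0]-380,0),max(min(u[1],700)-280,0); cv2.imwrite('pics/w6c.png',im[y0:y0+560,x0:x0+760,::-1]); print(x0,y0)
print(rows(np.r_[TR[:2],46],down(YAW-np.pi/2)))
```

```text
[0.139 0.597 1.524 0.007 1.031 1.941] [639.1 157.7 166.4] [ 3.129e+00  2.000e-03 -1.805e+00] [-0.04 -0.01 -0.01 -0.03  0.01  0.01]
[([106.0, 200.0], 0.96, [681.0, 335.0, 55.0]), ([467.0, 30.0], 0.6, [739.0, 25.0, 55.0])] [645.2 156.6   0. ] [321.29481523 192.97906742]
424 205
[-0.0098 -0.0195  0.4035  0.0066 -0.0007  0.0007]
```

View pics/w6c.png

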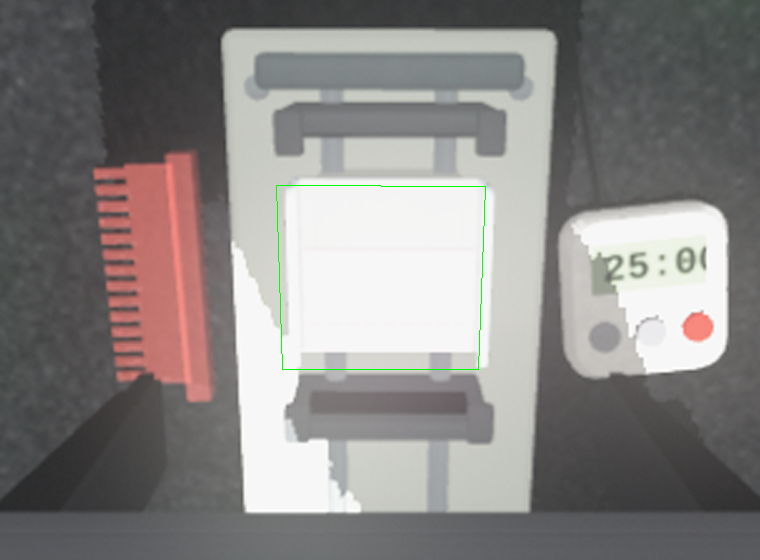

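>>> send_rows:
  moves:
    - [[-0.002,-0.022,0.1,0.007,0,0],[-0.002,-0.022,0.2,0.007,0,0],[-0.002,-0.022,0.3,0.007,0,0],[-0.002,-0.022,0.38,0.007,0,0],[-0.002,-0.022,0.4,0.007,0,0],[-0.002,-0.022,0.4,0.007,0,0],[-0.002,-0.022,0.4,0.007,0,0]]

```text
t: 21.27
eef_pos: [647.5, 151.2, 48.3]
tcp_rot: [-3.137, -0.006, -1.808]
ft_force: [-0.2, -0.1, 0.3]
opening: 0.997
```

>>> send_rows:
  grip: 1
  moves:
    - [[0,0,0,0,0,0],[0,0,0,0,0,0],[0,0,0,0,0,0],[0,0,0,0,0,0],[0,0,0,0,0,0],[0,0,0,0,0,0],[0,0,0,0,0,0],[0,0,0,0,0,0]]

```text
t: 21.93
eef_pos: [647.4, 151.4, 47.7]
tcp_rot: [-3.137, -0.008, -1.806]
ft_force: [-0.5, 1.0, 6.4]
opening: 0.695
```

Run:
```python
from kin import *
s=env.state(); print(s['opening']*95,s['ft_force'].round(1),s['eef_pos'].round(1),s['tcp_rot'].round(3),s['joints'].round(2))
print(rows(np.r_[TR[:2],46],down(YAW-np.pi/2)))
c=shot('top')
for n in ('top',):
    g=env.outline_of(n,'staining_tray'); print(len(g))
    if g:
        k=np.argwhere(g[0]['region'])[:,::-1].astype(np.float32); b=cv2.boxPoints(cv2.minAreaRect(k)); B=np.array([hit(c,u,72) for u in b]); print(B.round(), B.mean(0).round(), b.round())
```

```text
66.04994124606633 [-0.5  1.   6.4] [647.4 151.4  47.7] [-3.137 -0.008 -1.806] [ 0.13  0.74  1.6  -0.01  0.8   1.95]
[-0.0152  0.0111  0.0055 -0.0032 -0.0048  0.0015]
1
[[ 390.  -74.   72.]
 [ 784.  -76.   72.]
 [ 789. -351.   72.]
 [ 394. -333.   72.]] [ 589. -208.   72.] [[375. 285.]
 [378. 133.]
 [481. 134.]
 [479. 286.]]
```

>>> send_rows:
  moves:
    - [[0,0,-0.02,0,0,0],[0,0,-0.06,0,0,0],[0,0,-0.12,0,0,0],[0,0,-0.2,0,0,0],[0,0,-0.28,0,0,0],[0,0,-0.36,0,0,0],[0,0,-0.42,0,0,0],[0,0,-0.44,0,0,0],[0,0,-0.44,0,0,0],[0,0,-0.44,0,0,0]]

```text
t: 22.87
eef_pos: [646.5, 152.3, 178.7]
tcp_rot: [-3.138, -0.008, -1.806]
ft_force: [0.1, 0.0, -0.4]
opening: 0.693
```

>>> send_rows:
  moves:
    - [[0.05,0,0,0,0,0],[0.13,0,0,0,0,0],[0.22,0,0,0,0,0],[0.32,0,0,0,0,0],[0.42,0,0,0,0,0],[0.52,-0.03,0,0,0,0],[0.62,-0.06,0,0,0,0],[0.72,-0.06,0,0,0,0],[0.82,-0.06,0,0,0,0],[0.9,-0.06,0,0,0,0],[0.93,-0.06,0,0,0,0],[0.93,-0.06,0,0,0,0]]

```text
t: 23.87
eef_pos: [598.2, -125.2, 180.4]
tcp_rot: [-3.139, -0.008, -1.809]
ft_force: [0.5, 0.3, -0.8]
opening: 0.693
```

Run:
```python
from kin import *
s=env.state(); print(s['opening']*95,s['ft_force'].round(1),s['eef_pos'].round(1),s['tcp_rot'].round(3),s['joints'].round(2))
print(rows([589,-168,90],down(s['tcp_rot'][2])))
c=shot('wrist','w7.png'); c2=shot('top')
g=env.outline_of('top','staining_tray')
for r in g[:1]:
    k=np.argwhere(r['region'])[:,::-1].astype(np.float32); b=cv2.boxPoints(cv2.minAreaRect(k)); print(np.array([hit(c2,u,72) for u in b]).round())
a=c['image'];b=c2['image'][80:330,330:530]
b=cv2.resize(b,(320,400)); cv2.imwrite('pics/w7.png',cv2.resize(np.hstack([a,b]),(800,333))[...,::-1])
```

```text
65.85874004714309 [ 0.5  0.3 -0.8] [ 598.2 -125.2  180.4] [-3.139 -0.008 -1.809] [-0.31  0.51  1.64 -0.01  0.98  1.5 ]
[ 0.1435 -0.0031  0.3024 -0.0016 -0.0051  0.    ]
```

View pics/w7.png

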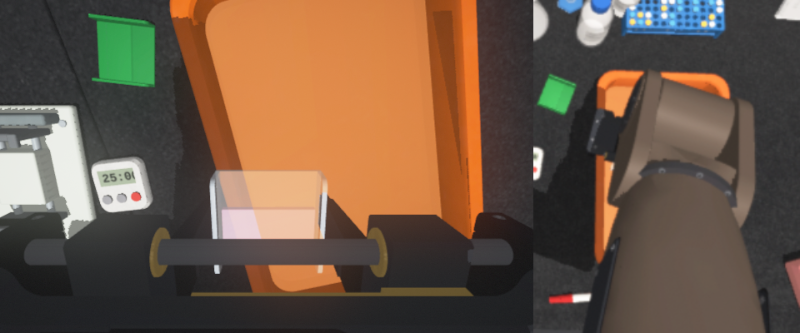

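Run:
```python
from kin import *
c=shot('wrist')
for n,u in dict(leftfloor=(264,144),leftfloor2=(255,96),rightfloor=(530,216),rightfloor2=(516,72),step=(384,120)).items(): print(n,hit(c,u,7).round())
```

```text
leftfloor [652. -78.   7.]
leftfloor2 [697. -82.   7.]
rightfloor [ 514. -329.    7.]
rightfloor2 [ 661. -326.    7.]
step [ 647. -197.    7.]
```

>>> send_rows:
  moves:
    - [[0.06,0,0.05,0,-0.005,0],[0.113,0.004,0.1,0,-0.005,0],[0.113,0.004,0.17,0,-0.005,0],[0.113,0.004,0.25,0,-0.005,0],[0.113,0.004,0.33,0,-0.005,0],[0.113,0.004,0.4,0,-0.005,0],[0.113,0.004,0.46,0,-0.005,0],[0.113,0.004,0.5,0,-0.005,0],[0.113,0.004,0.51,0,-0.005,0],[0.113,0.004,0.51,0,-0.005,0]]

```text
t: 24.9
eef_pos: [590.6, -156.4, 28.2]
tcp_rot: [-3.138, 0.0, -1.805]
ft_force: [0.0, -0.4, -0.9]
opening: 0.695
```

>>> send_rows:
  moves:
    - [[0,0,0.008,0,0,0],[0,0,0.016,0,0,0],[0,0,0.024,0,0,0],[0,0,0.03,0,0,0],[0,0,0.03,0,0,0]]

```text
t: 25.32
eef_pos: [590.5, -157.1, 19.7]
tcp_rot: [-3.137, -0.0, -1.806]
ft_force: [0.2, 0.7, -1.0]
opening: 0.692
```

>>> send_rows:
  moves:
    - [[0,0,0.004,0,0,0],[0,0,0.008,0,0,0],[0,0,0.011,0,0,0],[0,0,0.011,0,0,0]]

```text
t: 25.65
eef_pos: [590.5, -157.1, 16.3]
tcp_rot: [-3.137, -0.0, -1.806]
ft_force: [-0.3, -0.8, -1.9]
opening: 0.693
```

>>> send_rows:
  moves:
    - [[0,0,0.003,0,0,0],[0,0,0.005,0,0,0],[0,0,0.005,0,0,0]]

```text
t: 25.9
eef_pos: [590.5, -157.1, 14.8]
tcp_rot: [-3.137, -0.0, -1.806]
ft_force: [-0.3, 0.4, -1.5]
opening: 0.689
```

>>> send_rows:
  moves:
    - [[0,0,0.003,0,0,0],[0,0,0.006,0,0,0],[0,0,0.006,0,0,0]]

```text
t: 26.15
eef_pos: [590.5, -157.1, 13.0]
tcp_rot: [-3.137, -0.0, -1.806]
ft_force: [0.9, -0.2, -0.1]
opening: 0.692
```

>>> send_rows:
  moves:
    - [[0,0,0.003,0,0,0],[0,0,0.004,0,0,0],[0,0,0.004,0,0,0]]

```text
t: 26.4
eef_pos: [590.6, -157.1, 12.6]
tcp_rot: [-3.137, -0.0, -1.806]
ft_force: [-2.1, 0.9, 6.3]
opening: 0.692
```

Contact (about 7 N). Release with a small opening, then lift straight out.

>>> send_rows:
  grip: -0.52
  moves:
    - [[0,0,0,0,0,0],[0,0,-0.003,0,0,0],[0,0,-0.003,0,0,0],[0,0,-0.003,0,0,0],[0,0,-0.003,0,0,0]]

```text
t: 26.82
eef_pos: [590.6, -157.1, 12.7]
tcp_rot: [-3.137, -0.0, -1.806]
ft_force: [0.6, -1.4, -0.6]
opening: 0.761
```

>>> send_rows:
  moves:
    - [[0,0,-0.02,0,0,0],[0,0,-0.05,0,0,0],[0,0,-0.1,0,0,0],[0,0,-0.2,0,0,0],[0,0,-0.3,0,0,0],[0,0,-0.4,0,0,0],[0,0,-0.5,0,0,0],[0,0,-0.6,0,0,0],[0,0,-0.7,0,0,0],[0,0,-0.7,0,0,0],[0,0,-0.7,0,0,0]]

```text
t: 27.73
eef_pos: [590.1, -157.0, 225.2]
tcp_rot: [-3.133, -0.001, -1.806]
ft_force: [0.2, 0.0, -1.0]
opening: 0.759
```

Run:
```python
from kin import *
s=env.state(); print(s['t'],s['opening']*95,s['ft_force'].round(1),s['eef_pos'].round(1),s['qvel'].round(2))
c=shot('wrist','w8.png'); c2=shot('scene')
g=env.look_for('wrist','gel_tray'); print([(np.round(r['xy']).tolist(),round(r['confidence'],2),hit(c,r['xy'],15).round().tolist()) for r in g])
cv2.imwrite('pics/w8.png',cv2.resize(np.vstack([c['image'],c2['image']]),(480,600))[...,::-1])
```

```text
27.7333 72.10315391836546 [ 0.2  0.  -1. ] [ 590.1 -157.   225.2] [-0.    0.05  0.04  0.   -0.02 -0.  ]
[([142.0, 67.0], 0.97, [747.0, -4.0, 15.0]), ([296.0, 183.0], 0.57, [592.0, -128.0, 15.0])]
```

View pics/w8.png

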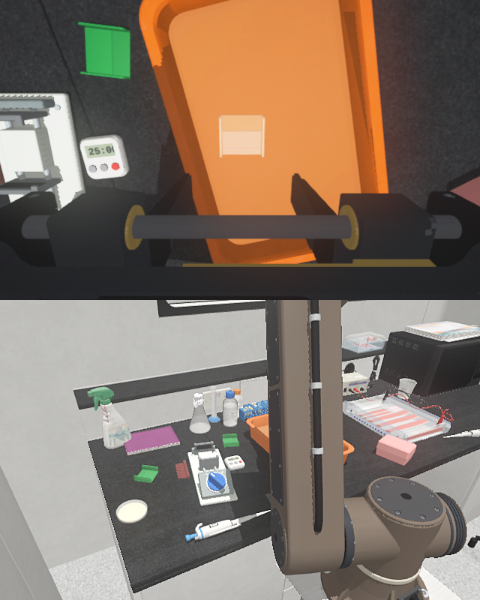

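```bash
python3 -c "
from cell import env
print(env.job_done()); s=env.state(); print(s['t'],s['ft_force'])"
```

```text
the job is handed in; nothing more can be done
None
the job is handed in; nothing more can be done
```

The gel tray now sits on the floor of the staining tray, released, and the job was handed in at about 28 s of the 56 s allowed. No verdict is reported on hand-in, so what follows rests on my own checks.

**What I did:** I turned the blue knob to its stop, gripped the gel tray across its walls, lifted it and carried it level. I lowered it in small steps until about 7 N of contact, opened the jaws slightly and lifted straight up.

**Last checks:**
- **Knob:** the wing was seen in line with its 1.4 rad position, and both end gates were seen well clear of the gel tray.
- **Gel tray:** the last picture shows it upright and flat on the orange floor. It lies about 45 mm from the staining tray's centre line across its width, where 85 mm is allowed. Lengthwise it is near the middle.
- **Arm:** at hand-in the gripper was clear of everything, about 210 mm above where it set the tray down.
- **Bystanders:** by eye, the comb, timer and petri dish stand where they were in the last scene picture. I did not measure them again.

**What went wrong or disagreed:**
- **Joint limit:** on the first approach to the knob, joint 4 sat at its limit, reading -1.133 against -1.13. I re-routed the arm with joint 4 turned the other way round. I cannot rule out that this counts as passing the range.
- **First close:** the jaws shut on the knob's flange at 57 mm instead of on the wing. I opened, backed off about 6 mm, and they then closed to 16 mm on the wing.
- **Network position:** the network's last position for the gel tray was about 29 mm off in y from the arm's release pose, with a low confidence of 0.57. I trusted the arm pose and the picture instead.

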